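# Restock the tea tin with the snapping lid

## Task

Swap over the tea corner: swing the blue tin's sprung lid right back so that it stays open, take out every jar and stand it upright on the narrow wooden ledge, and lay every tea carton flat on the floor of the tin, right way up and none on top of another. Then bring the lid back over and ease it fully shut by hand, never letting it snap back, and leave the mug, oil bottle and brass bowl where they are.

Things in the scene. Friction and masses are not known exactly. Their poses are not given: they have to be found in the camera images.
- tin: light-blue metal tea tin fixed to the counter, an open box 280 (its x) x 180 (its y) x 100 mm high, walls and floor 5 mm; origin at the centre of its underside, z up. It is closed by a sprung lid hinged along its -y rim, with a small spring strut outside its +x end (12 mm out)
- lid (a joint): angle of the tin's lid in rad: 0 shut, growing as it opens, 1.95 leaning back at its stop. An over-centre spring pulls it shut (with its weight 2 to 3.5 N at the handle) from anywhere below about 1.5 rad and, left alone, snaps it shut hard; above about 1.55 rad the spring holds it open against the stop. It has hardly any damping
- lid_handle (a point): middle of the lid's steel handle bar: a round bar 12 mm thick, parallel to the tin's x, 110 mm long with a leg at each end, 40 mm clear of the lid's free edge; 228 mm from the hinge axis. Lid shut, it is at tin (0, +0.138, 0.105). It moves with the lid
- lid_hinge (a point): middle of the lid's hinge axis, at tin (0, -0.090, 0.100); the axis runs along the tin's x. The lid is an 8 mm plate 188 mm deep
- ledge: narrow raised wooden ledge fixed to the counter: a board 44 (its x) x 300 (its y) mm on two uprights, its flat top 90 mm above the counter; origin at counter level under the board's centre, z up
- jar1: brown round jar with a paper band and white cap, 46 mm across, 90 mm tall, 0.11 to 0.22 kg; origin at the centre of its underside, z up through the cap. It starts standing in the tin, or is absent
- jar2: dark red round jar with a paper band and white cap, 46 mm across, 90 mm tall, 0.11 to 0.22 kg; origin at the centre of its underside, z up through the cap. It starts standing in the tin, or is absent
- jar3: yellow round jar with a paper band and white cap, 46 mm across, 90 mm tall, 0.11 to 0.22 kg; origin at the centre of its underside, z up through the cap. It starts standing in the tin, or is absent
- carton1: green tea carton with a white band, rigid, 100 (its x) x 50 (its y) x 40 mm high, 0.09 to 0.18 kg; origin at the centre of its underside, z up. It starts flat on the counter, or is absent
- carton2: orange tea carton with a white band, rigid, 100 (its x) x 50 (its y) x 40 mm high, 0.09 to 0.18 kg; origin at the centre of its underside, z up. It starts flat on the counter, or is absent
- carton3: pink tea carton with a white band, rigid, 100 (its x) x 50 (its y) x 40 mm high, 0.09 to 0.18 kg; origin at the centre of its underside, z up. It starts flat on the counter, or is absent
- mug: bystander: blue ceramic mug, 80 mm across, 90 mm tall; origin at the centre of its underside
- oil: bystander: green oil bottle, 64 mm across, 190 mm tall; origin at the centre of its underside
- bowl: bystander: brass bowl, 110 mm across, 50 mm tall; origin at the centre of its underside
Things that resemble listed ones, but are neither listed nor needed, are in the scene too. Several things have the shape of the carton1; the one meant has the colours described above.

How it is judged:
By the outcome, as a careful person would: the job done as asked, in the order asked, and still so for the second after the job is handed in, with the robot touching nothing.
Of jar1, jar2, jar3 only 2 to 3 are there at a start; the rules pass over those that are not, and their reading is None.
Of carton1, carton2, carton3 only 1 to 3 are there at a start; the rules pass over those that are not, and their reading is None.
At some moment in a run one of carton1, carton2, carton3 may be knocked a few centimetres aside while the robot is not near it.
It also fails if it takes over 210 s, if anything falls off the work surface, if the arm or the gripper's body presses on something with over 40 N, if the wrist force passes 120 N, or if a joint passes its speed limit or range.

## Robot

A 6-joint arm with a two-finger parallel gripper is mounted at the origin on the work surface. World frame = base frame: x ahead of the robot, y to its left, z up, the work surface at z = 0. Lengths are in m, angles in rad, forces in N, time in s.
With the tool pointing down it reaches from about 0.375 to 0.975 m from the base axis. Payload 3.8 kg.
Tool frame: the origin (TCP) lies at the very end of the fingers, on their centre line; the grasp point (between the pads) lies 19 mm behind it (manip.grasp_offset is the distance from the TCP to the grasp point, in m); z points along the fingers, y is the line along which they close (so a half turn about z gives the same grasp; the last joint's range is limited). The gripper opens to 88 mm and grips with 3 to 60 N. Pads are 18 mm wide; open, the fingers measure 123 mm over their backs; the gripper's body (75 mm by 187 mm) begins 45 mm behind the grasp point.
Start: joints at [-0.037, 0.264, 1.604, -0, 1.274, -0.037], TCP at [0.675, -0, 0.239] pointing down, gripper open.
Joint ranges: [-2.63, 2.63], [-0.94, 2.18], [0.31, 2.57], [-1.31, 4.45], [0, 2.66], [-2.55, 2.55]. Speed limits (rad/s): [2.57, 2.57, 3.14, 3.14, 3.14, 3.14].

## Interface

Orientations are given as a unit quaternion [w, x, y, z].
In Python, from rig import read_state, vision, job, manip gives the robot as it stands.
- The arm moves only by the shell command python3 -m creep 'ROWS' [FORCE]. ROWS is text: rows parted by semicolons, each of 5 numbers parted by spaces: the opening, from 0 (shut) to 1 (fully open), then the shift along the tool's x, y, z in m, then the turn about the tool's z in rad. In form: claw dx dy dz yaw; .... A call has 1 to 8 rows; each row shifts and turns the commanded pose from where the row before left it, along the tool's axes as they then stand; what a row does not reach is not made up. A row lasts 1/8 s, in which the tool goes at most 62.5 mm and 10.7 degrees, less where a joint would pass 70% of its speed; a pose out of reach is approached as far as the arm can. A call is refused whole if a number of a shift passes 0.0625 or a number of a turn 0.188, either way. A call with a gripper value outside its range is refused whole. The fingers move at their own pace and stop on an object; FORCE is the grip in N (left out, the last holds). Time passes only in rows, so rows that do not move let the fingers close. It gives the time, the measured TCP pose, the force, the opening and the grip force at its end, in the units of the state.
- read_state(): the state, without advancing time (a new reading comes with each control period).
- vision.snapshot(name): name is "scene" or "side" or "wrist"; returns a dict with "frame" (480x640x3 uint8, red, green, blue), "mtx" (3x3 intrinsics, pixels), "R" (3x3) and "t" (3): a world point X has camera coordinates R X + t. Camera axes: x right, y down, z forward; pixel columns grow to the right and rows downward; lengths in m; the calibration is good to about 2 mm. A picture is of the moment at which its call begins. There is no depth.
- job.job_done(): hands the job in; it is judged then, once.
The state is a dict: "time": time; "joint_positions": joint angles; "joint_vel": joint speeds; "joint_efforts": joint torques, N m; "eef_pos": TCP position; "ee_rot": TCP orientation; "force": force on the tool from outside, world axes, zero at the start; "moment": the same for the moment, N m; "gripper_width": opening from 0.0 (shut) to 1.0 (fully open); "finger_force": force on a finger pad.
Only numpy, scipy, OpenCV 4.12 (cv2) and the standard library are available. Lean on these libraries where they do the work, as an engineer would, in place of code of your own. Each camera call takes 0.05 s, during which the arm holds its last target. There are 200 camera calls.

## Working session

There is one attempt and no reset: what is moved stays moved. The work goes in short steps, Python scripts to look and compute and a shell command to move; the robot and the scene stay as the last step left them, time stands still between calls to the robot, and variables do not carry over. Pictures are saved under pics/ and viewed, at most 14 in all, crops included, and the job is handed in when it is done.

```bash
ls; mkdir -p pics
python3 - <<'E'
from rig import read_state, vision, job, manip
import cv2,numpy as np
print(read_state()); print([a for a in dir(manip) if a[0]!='_'])
for n in ("scene","side"):
    s=vision.snapshot(n); cv2.imwrite(f"pics/{n}0.png",s["frame"][:,:,::-1]); np.savez(f"pics/{n}0.npz",**{k:s[k] for k in("frame","mtx","R","t")})
    print(n,s["mtx"],s["R"],s["t"])
E
```

```text
pics
{'time': 0.0, 'joint_positions': array([-3.69243488e-02,  2.64752479e-01,  1.60534399e+00,  1.92544633e-05,
        1.27368507e+00, -3.68761616e-02]), 'joint_vel': array([ 0.00134232, -0.00032788,  0.00020226, -0.00064793, -0.0011844 ,
       -0.00045093]), 'joint_efforts': array([-9.59501231e-04, -5.02113855e+01, -3.56871557e+01,  7.25938403e-02,
        2.92220683e-02, -1.93505334e-04]), 'eef_pos': array([6.74306237e-01, 1.36127330e-05, 2.37404652e-01]), 'ee_rot': array([-0.00080818,  0.70712539,  0.70708732, -0.00073807]), 'force': array([-0.34423607, -0.62092172, -0.21644709]), 'moment': array([-0.04237527,  0.02429447, -0.01043633]), 'finger_force': 0.0, 'gripper_width': 0.9991760668733317}
['Unreachable', 'grasp_offset']
scene [[488.17275999   0.         316.45118934]
 [  0.         488.17275999 231.02486932]
 [  0.           0.           1.        ]] [[-0.43769338  0.89901389  0.01409007]
 [ 0.65446869  0.32930133 -0.68061103]
 [-0.61651865 -0.28867743 -0.73250945]] [ 0.15645501 -0.31107218  1.40082346]
side [[484.08733189   0.         318.9782585 ]
 [  0.         484.08733189 232.4233265 ]
 [  0.           0.           1.        ]] [[-0.92899712 -0.37002583 -0.00672581]
 [-0.16122334  0.42099656 -0.89261914]
 [ 0.33312368 -0.82815625 -0.4507614 ]] [0.52771452 0.1449761  0.9727416 ]
```

View pics/scene0.png

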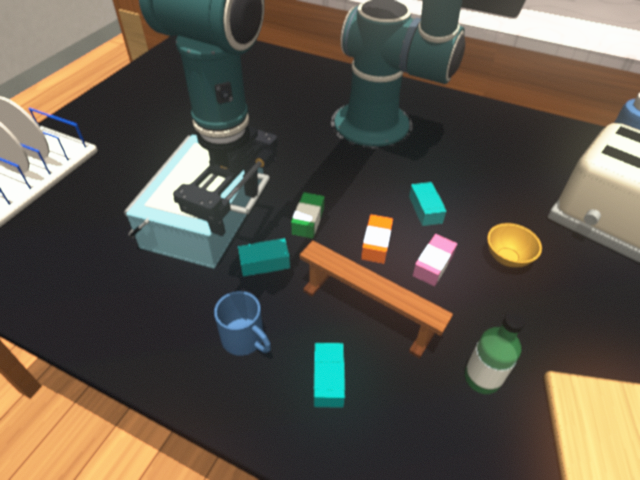

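View pics/side0.png

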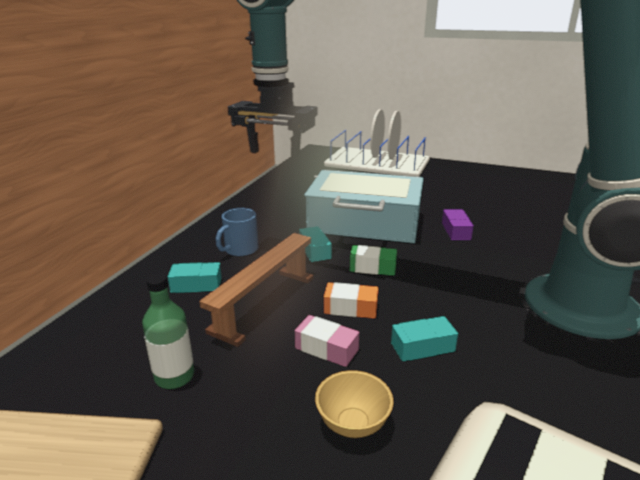

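The scene picture shows the tin at (200,205) with its handle on the +y side, and the ledge from (305,250) to (445,320).

- **Cartons:** green (308,215), orange (377,238) and pink (435,260) are the listed ones.
- **Look-alikes:** teal at (264,257), (428,203) and (329,375) in the scene view, and purple at (458,224) in the side view. None has a white band, so I reject them.

The mug is at (240,323), the bowl at (513,246) and the oil at (495,358).

```bash
cat > h.py <<'E'
import numpy as np,cv2
from rig import read_state, vision
def load(n):return dict(np.load(f"pics/{n}.npz"))
def snap(n,f):
    s=vision.snapshot(n); s={k:s[k] for k in("frame","mtx","R","t")}
    cv2.imwrite(f"pics/{f}.png",s["frame"][:,:,::-1]); np.savez(f"pics/{f}.npz",**s); return s
def ray(s,p):
    d=s["R"].T@np.linalg.inv(s["mtx"])@np.array([p[0],p[1],1.]); return -s["R"].T@s["t"],d
def plane(s,p,z):
    c,d=ray(s,p); return c+d*(z-c[2])/d[2]
def tri(s1,p1,s2,p2):
    A=[];b=[]
    for s,p in((s1,p1),(s2,p2)):
        c,d=ray(s,p); d/=np.linalg.norm(d); M=np.eye(3)-np.outer(d,d); A.append(M);b.append(M@c)
    return np.linalg.lstsq(np.vstack(A),np.hstack(b),rcond=None)[0]
def proj(s,X):
    q=s["mtx"]@(s["R"]@np.asarray(X)+s["t"]); return q[:2]/q[2]
def blobs(s,lo,hi,amin=60):
    m=cv2.inRange(cv2.cvtColor(s["frame"],cv2.COLOR_RGB2HSV),np.array(lo),np.array(hi))
    c,_=cv2.findContours(m,cv2.RETR_EXTERNAL,cv2.CHAIN_APPROX_SIMPLE)
    return sorted([k for k in c if cv2.contourArea(k)>amin],key=cv2.contourArea,reverse=True)
E
python3 - <<'E'
from h import *
a,b=load("scene0"),load("side0")
for s,n,(x,y,w,h),k in((a,"A",(110,125,180,150),4),(b,"B",(290,160,150,90),5)):
    cv2.imwrite(f"pics/tin{n}.png",cv2.resize(s["frame"][y:y+h,x:x+w,::-1],None,fx=k,fy=k,interpolation=cv2.INTER_CUBIC))
x,y,w,h=280,180,200,150
cv2.imwrite("pics/cart.png",cv2.resize(a["frame"][y:y+h,x:x+w,::-1],None,fx=4,fy=4,interpolation=cv2.INTER_CUBIC))
E
```

```text
(no output)
```

View pics/tinA.png

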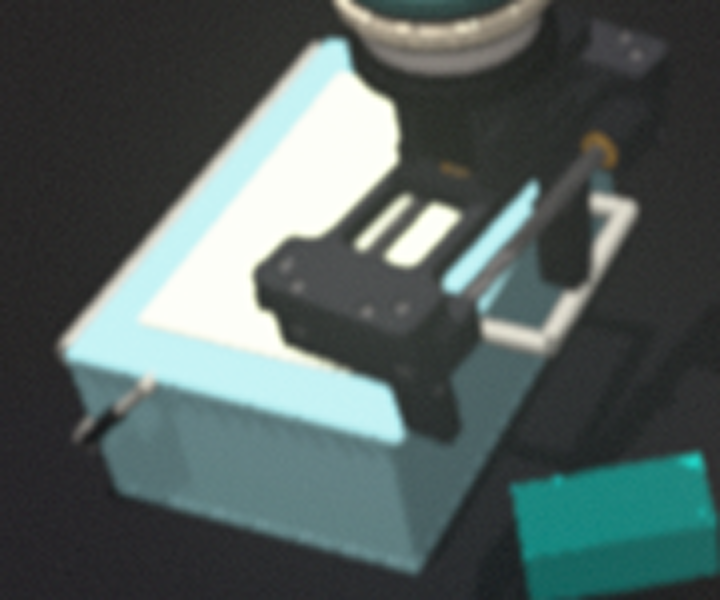

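View pics/tinB.png

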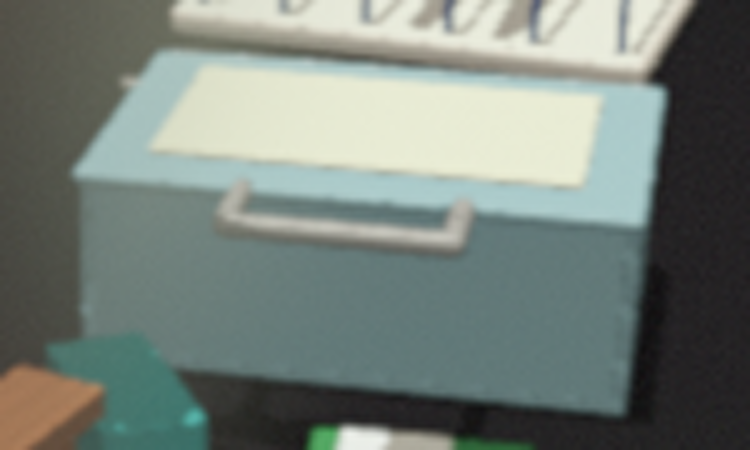

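View pics/cart.png

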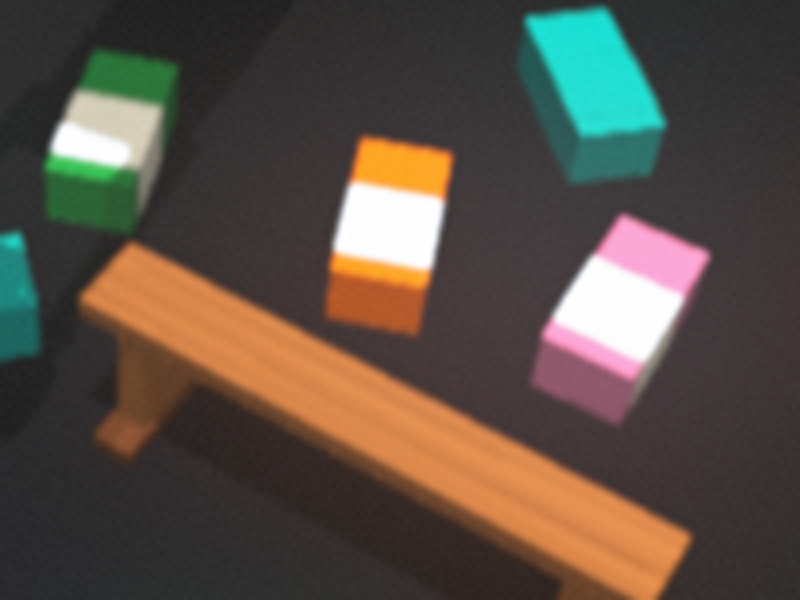

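The crops confirm the choice: the white-banded green (307,208), orange (379,231) and pink (437,253) cartons. The handle bar ends are at (247,211) and (268,177) in the scene view, and the tin corners can be read in both views.

Run:
```python
from h import *
np.set_printoptions(precision=4,suppress=True)
a,b=load("scene0"),load("side0")
A=lambda p:np.array([110+p[0]/4,125+p[1]/4]);B=lambda p:np.array([290+p[0]/5,160+p[1]/5]);C=lambda p:np.array([280+p[0]/4,180+p[1]/4])
print("A lid",*[plane(a,A(p),.108)[:2] for p in((65,350),(405,440),(325,42))])
print("A bot",*[plane(a,A(p),0)[:2] for p in((118,492),(418,573))])
print("B lid",*[plane(b,B(p),.108)[:2] for p in((75,175),(640,228),(165,50),(665,88))])
print("B bot",*[plane(b,B(p),0)[:2] for p in((85,365),(625,413))])
print("hA",*[plane(a,A(p),.105)[:2] for p in((548,340),(628,208))])
print("hB",*[plane(b,B(p),.105)[:2] for p in((222,222),(465,240))])
for n,ps in dict(green=((100,50),(180,65),(137,168),(47,158)),orange=((362,138),(453,152),(430,272),(335,258)),pink=((622,214),(710,255),(635,365),(545,328))).items():
    q=np.array([plane(a,C(p),.04)[:2] for p in ps]); e=q[3]+q[2]-q[0]-q[1]
    print(n,q.mean(0),"long axis deg",np.degrees(np.arctan2(e[1],e[0])),np.linalg.norm(e)/2,np.linalg.norm(q[1]-q[0]))
q=np.array([plane(a,C(p),.09)[:2] for p in((133,242),(80,297),(690,540),(650,602))]);print("ledge",q,q.mean(0))
for n,s,p,z in(("mug",a,(240,310),.09),("oil",a,(512,325),.19),("bowl",a,(514,242),.05)): print(n,plane(s,p,z)[:2])
```

```text
A lid [ 0.6702 -0.278 ] [ 0.6446 -0.0897] [ 0.3972 -0.3155]
A bot [ 0.6715 -0.2773] [ 0.6455 -0.0994]
B lid [ 0.6419 -0.0926] [ 0.3645 -0.1272] [ 0.6675 -0.2826] [ 0.3899 -0.3211]
B bot [ 0.6399 -0.0957] [ 0.3661 -0.1436]
hA [ 0.5516 -0.0658] [ 0.4435 -0.0807]
hB [ 0.555  -0.0698] [ 0.4401 -0.0907]
green [0.4271 0.0149] long axis deg 8.93466392566821 0.0895328117335269 0.04799411471803953
orange [0.4245 0.1822] long axis deg 12.499268609359865 0.09143825759572884 0.05086665188809045
pink [0.4269 0.3131] long axis deg -8.353180692912986 0.09348921937641447 0.050974469743697334
ledge [[0.5538 0.0871]
 [0.5973 0.08  ]
 [0.6012 0.382 ]
 [0.6394 0.375 ]] [0.5979 0.231 ]
mug [0.7578 0.0446]
oil [0.6528 0.464 ]
bowl [0.3357 0.4509]
```

```bash
python3 -m creep '0.3 0 0 0 0.18;0.3 0 0 0 0.18;0.3 0 0 0 0.18;0.3 0 0 0 0.18;0.3 0 0 0 0.18;0.3 0 0 0 0.18;0.3 0 0 0 0.18;0.3 0 0 0 0.176' 30
python3 -m creep '0.3 -0.061 0.016 0 0;0.3 -0.061 0.016 0 0;0.3 -0.061 0.016 0 0;0.3 0 0 0 0;0.3 0 0 0 0'
python3 - <<'E'
from h import *
s=snap("wrist","w1"); print(s["R"],s["t"]); print(read_state()["eef_pos"],read_state()["ee_rot"])
E
```

```text
time: 1.1
eef_pos: [0.6746, 0.0, 0.2379]
ee_rot: [-0.0, 0.998, 0.064, -0.001]
force: [0.2, -0.2, -0.0]
gripper_width: 0.3
finger_force: 0.0
time: 1.72
eef_pos: [0.5021, -0.0716, 0.239]
ee_rot: [0.0, 0.998, 0.067, 0.001]
force: [0.5, -0.2, -0.3]
gripper_width: 0.294
finger_force: 0.0
[[ 1.34083669e-01 -9.90969976e-01 -2.76675554e-04]
 [-9.44688425e-01 -1.27905839e-01  3.01999796e-01]
 [-2.99308119e-01 -4.02318685e-02 -9.53307949e-01]] [-0.13754645  0.42289978  0.5377631 ]
[ 0.50283504 -0.07140812  0.23920491] [5.68533275e-05 9.97726616e-01 6.73867016e-02 7.93453972e-04]
```

View pics/w1.png

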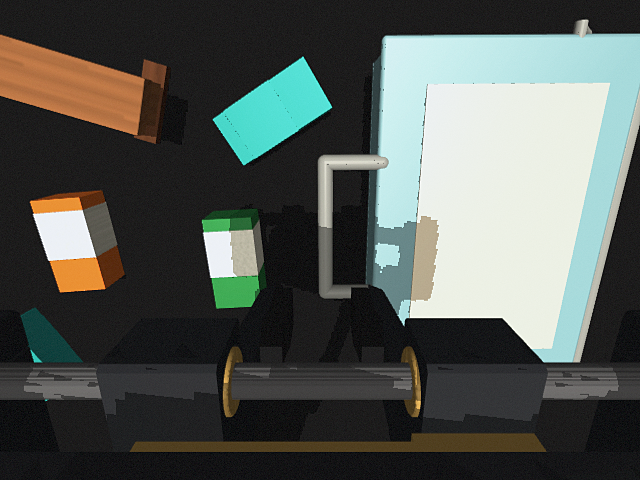

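The bar runs along column 325, rows 157–296, parallel to the picture's vertical. So the yaw is right.

Run:
```python
from h import *
s=load("w1"); c,sn=.991,.134
T=np.array([.5028,-.0714])
for p in((325,160),(325,293),(325,227)):
    X=plane(s,p,.105); d=X[:2]-T; print(X, "tool dx",d@[c,sn],"dy",-d@[-sn,c])
for p in((382,37),(372,290),(640,37)): print("lid corner",plane(s,p,.108))
```

```text
[ 0.55430276 -0.06662033  0.105     ] tool dx 0.05167970817766294 dy 0.002164719058285457
[ 0.44207059 -0.08215399  0.105     ] tool dx -0.061623882686114066 dy 0.0025194648387950004
[ 0.501059   -0.07398961  0.105     ] tool dx -0.002072339549257598 dy 0.00233301303713915
lid corner [ 0.64267016 -0.09424734  0.108     ]
lid corner [ 0.45175262 -0.12145236  0.108     ]
lid corner [ 0.66663303 -0.27142748  0.108     ]
```

```bash
python3 -m creep '0.3 -0.005 0.002 0.05 0;0.3 0 0 0.05 0;0.3 0 0 0.03 0;0.3 0 0 0.024 0;0.3 0 0 0 0;0.06 0 0 0 0;0.06 0 0 0 0;0.06 0 0 0 0' 30
```

```text
time: 2.78
eef_pos: [0.4989, -0.0749, 0.0862]
ee_rot: [0.001, 0.998, 0.068, 0.002]
force: [3.9, -3.0, -0.3]
gripper_width: 0.118
finger_force: 29.6
```

Run:
```python
import numpy as np
t=np.linspace(0,1.92,17); y=.228*np.cos(t)-.005*np.sin(t); z=.228*np.sin(t)+.005*np.cos(t)
for a,b,c in zip(t[1:],-np.diff(y),-np.diff(z)): print(round(a,2),round(b,4),round(c,4))
```

```text
0.12 0.0022 -0.0273
0.24 0.0055 -0.0268
0.36 0.0087 -0.0259
0.48 0.0117 -0.0247
0.6 0.0146 -0.0231
0.72 0.0172 -0.0212
0.84 0.0197 -0.019
0.96 0.0218 -0.0165
1.08 0.0236 -0.0138
1.2 0.0251 -0.0109
1.32 0.0262 -0.0078
1.44 0.027 -0.0046
1.56 0.0273 -0.0013
1.68 0.0273 0.0019
1.8 0.0269 0.0052
1.92 0.026 0.0084
```

```bash
python3 -m creep '0.06 0 0.002 -0.027 0;0.06 0 0.0055 -0.027 0;0.06 0 0.0087 -0.026 0;0.06 0 0.0117 -0.0247 0;0.06 0 0.0146 -0.0231 0;0.06 0 0 0 0' 30
python3 -m creep '0.06 0 0.0172 -0.0212 0;0.06 0 0.0197 -0.019 0;0.06 0 0.0218 -0.0165 0;0.06 0 0.0236 -0.0138 0;0.06 0 0 0 0' 30
```

```text
time: 3.52
eef_pos: [0.5051, -0.1197, 0.2141]
ee_rot: [0.003, 0.998, 0.067, 0.003]
force: [9.3, -7.8, -11.4]
gripper_width: 0.107
finger_force: 30.5
time: 4.15
eef_pos: [0.5153, -0.1999, 0.2806]
ee_rot: [0.001, 0.998, 0.066, 0.001]
force: [10.1, -4.7, -17.0]
gripper_width: 0.103
finger_force: 31.0
```

```bash
python3 -m creep '0.06 0 0.0251 -0.008 0;0.06 0 0.0262 -0.0068 0;0.06 0 0.027 -0.0046 0;0.06 0 0 0 0' 30
python3 -m creep '0.06 0 0.0273 -0.0013 0;0.06 0 0.0273 0.0025 0;0.06 0 0.0269 0.0055 0;0.06 0 0 0 0;0.06 0 0 0 0' 30
```

```text
time: 4.65
eef_pos: [0.5259, -0.2757, 0.3013]
ee_rot: [-0.001, 0.998, 0.067, 0.002]
force: [7.6, 1.1, -7.3]
gripper_width: 0.096
finger_force: 30.5
time: 5.28
eef_pos: [0.5366, -0.3552, 0.2947]
ee_rot: [-0.001, 0.998, 0.067, 0.001]
force: [5.2, 2.2, -5.3]
gripper_width: 0.094
finger_force: 30.5
```

```bash
python3 -m creep '0.06 0 0.022 0.007 0;0.06 0 0 0 0;0.35 0 0 0 0;0.35 0 0 0 0;0.35 0 0 -0.03 0;0.35 0 0 -0.04 0' 30
python3 -m creep '1 0 -0.06 0 -0.18;1 0 -0.05 0 -0.18;1 0 -0.04 0 -0.18;1 0 0 0 -0.18;1 0 0 0 -0.18;1 0 0 0 -0.18;1 0 0 0 -0.18;1 0 0 0 -0.18'
python3 - <<'E'
from h import *
s=snap("wrist","w2"); b=snap("side","side2");print(read_state()["eef_pos"])
a=snap("scene","scene2")
E
```

```text
time: 6.02
eef_pos: [0.5373, -0.3773, 0.3584]
ee_rot: [-0.001, 0.998, 0.067, -0.001]
force: [0.4, -0.7, 0.1]
gripper_width: 0.351
finger_force: 0.0
time: 7.02
eef_pos: [0.4953, -0.2355, 0.3596]
ee_rot: [0.0, 0.704, 0.711, 0.0]
force: [0.5, -0.5, -0.3]
gripper_width: 0.995
finger_force: 0.0
[ 0.49537678 -0.23554349  0.35947495]
```

View pics/w2.png

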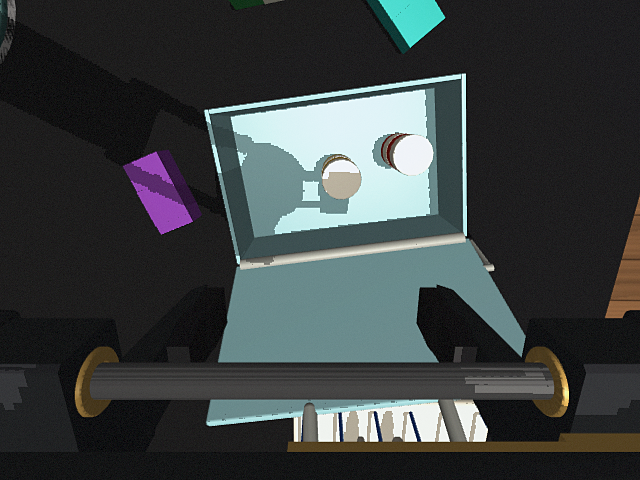

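The lid stands open. Two jars are in the tin, with caps at about (341,177) and (409,155); there is no third.

Run:
```python
from h import *
s=load("w2"); T=np.array([.4954,-.2355]); tc=np.array([.517,-.208]);u=np.array([.991,.134]);v=np.array([-.134,.991])
for p in((341,177),(409,154.5)):
    X=plane(s,p,.095)[:2]; d=X-tc; print("jar",X,"tin local",d@u,d@v)
for p in((208,110),(464,75),(466,236),(238,266)): d=plane(s,p,.1)[:2]-tc; print("rim local",d@u,d@v)
y,x=155,320;print(s["frame"][160:164,330],s["frame"][155,385:390])
```

```text
jar [ 0.51666972 -0.21255123] tin local -0.0009371721657998725 -0.00446601096701025
jar [ 0.59265127 -0.18653914] tin local 0.07784616081758881 0.011130439606730285
rim local -0.13517402793716488 0.08510042592843652
rim local 0.13774794202648566 0.08572977630457337
rim local 0.13954784994861485 -0.09196419067566731
rim local -0.13823459417045547 -0.09614398336404811
[[ 90  63   7]
 [ 94  84  57]
 [ 94  89  82]
 [145 148 143]] [[ 97  96  88]
 [151 139 123]
 [ 62   0   0]
 [ 70   9   4]
 [ 83  38  33]]
```

```bash
python3 -m creep '0.74 0.024 0.049 0 0;0.74 0.024 0.049 0 0;0.74 0 0 0.05 -0.124;0.74 0 0 0.05 0;0.74 0 0 0.05 0;0.74 0 0 0.03 0;0.74 0 0 0 0;0.74 0 0 0 0' 25
python3 - <<'E'
from h import *
s=snap("wrist","w3"); st=read_state();print(st["eef_pos"],st["ee_rot"],st["gripper_width"])
for z in(.179,.1):print(proj(s,st["eef_pos"]*[1,1,0]+[0,0,z]))
E
```

```text
time: 8.18
eef_pos: [0.5944, -0.1877, 0.1805]
ee_rot: [0.001, 0.661, 0.75, 0.0]
force: [0.3, -0.2, -0.9]
gripper_width: 0.741
finger_force: 0.0
[ 0.59484931 -0.1879203   0.18117749] [1.69362027e-03 6.60860759e-01 7.50506306e-01 6.88161185e-04] 0.7409424152201272
[324.20480702 305.66540418]
[323.14033017 248.97728718]
```

View pics/w3.png

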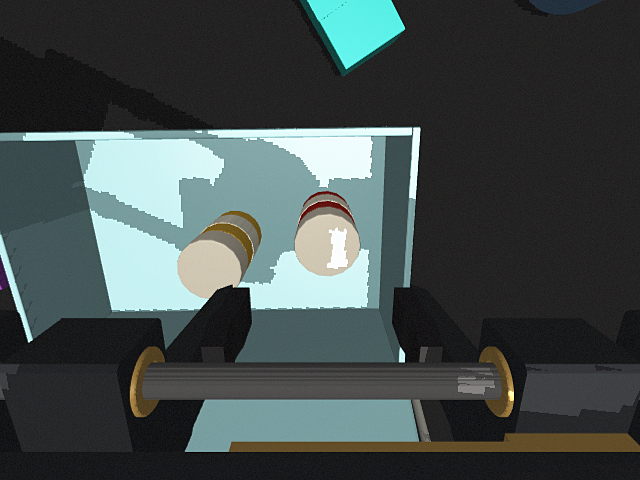

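Red jar cap is at (327,243) and the TCP line at (323,249), so it is well aligned. The yellow jar is at (211,265).

```bash
python3 -m creep '0.74 0.003 0.001 0.045 0;0.74 0 0 0.04 0;0.74 0 0 0.03 0;0.74 0 0 0.015 0;0.74 0 0 0 0;0.4 0 0 0 0;0.4 0 0 0 0;0.4 0 0 0 0' 25
python3 -m creep '0.4 0 0 -0.03 0;0.4 0 0 -0.06 0;0.4 0 0 -0.06 0;0.4 0 0 -0.03 0;0.4 0 0 0 0'
python3 - <<'E'
from h import *
b=load("side2"); cv2.imwrite("pics/ledB.png",cv2.resize(b["frame"][225:345,195:320,::-1],None,fx=4,fy=4,interpolation=cv2.INTER_CUBIC))
E
```

```text
time: 9.22
eef_pos: [0.5957, -0.1848, 0.0506]
ee_rot: [0.002, 0.66, 0.751, 0.001]
force: [1.8, -0.6, 4.4]
gripper_width: 0.518
finger_force: 25.0
time: 9.85
eef_pos: [0.5957, -0.1849, 0.2322]
ee_rot: [0.003, 0.66, 0.751, 0.001]
force: [0.2, 0.2, -2.0]
gripper_width: 0.516
finger_force: 25.0
```

View pics/ledB.png

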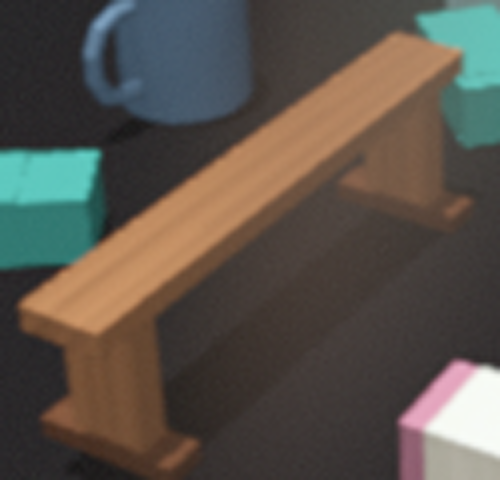

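Run:
```python
from h import *
b=load("side2"); q=np.array([plane(b,(195+x/4,225+y/4),.09)[:2] for x,y in((20,305),(98,335),(400,32),(462,52))]);print(q,q.mean(0)); e=q[:2].mean(0)-q[2:].mean(0);print(np.degrees(np.arctan2(e[1],e[0])))
```

```text
[[0.63967333 0.37368774]
 [0.59635134 0.38037591]
 [0.59365288 0.07681912]
 [0.5525734  0.08665113]] [0.59556274 0.22938347]
81.3545240029784
```

```bash
python3 -m creep '0.4 0.03 0.0044 0 0;0.4 0.06 0.0087 0 0;0.4 0.06 0.0087 0 0;0.4 0.06 0.0087 0 0;0.4 0.06 0.0087 0 0;0.4 0.06 0.0087 0 0;0.4 0.06 0.0087 0 0;0.4 0.059 0.0087 0 0'
python3 -m creep '0.4 0 0 0.04 0;0.4 0 0 0.03 0;0.4 0 0 0.015 0;0.4 0 0 0.005 0;0.4 0 0 0 0;0.4 0 0 0 0'
```

```text
time: 10.85
eef_pos: [0.5996, 0.2706, 0.225]
ee_rot: [-0.001, 0.66, 0.751, -0.002]
force: [1.9, -0.3, -1.8]
gripper_width: 0.519
finger_force: 25.0
time: 11.6
eef_pos: [0.6026, 0.2695, 0.1404]
ee_rot: [0.001, 0.661, 0.751, 0.001]
force: [-0.3, -0.7, -2.0]
gripper_width: 0.515
finger_force: 25.0
```

```bash
python3 -m creep '0.4 0 0 0.003 0;0.4 0 0 0.001 0;0.4 0 0 0 0;0.4 0 0 0 0'
python3 -m creep '0.55 0 0 0 0;0.6 0 0 0 0;0.75 0 0 0 0;0.75 0 0 0 0;0.75 0 0 -0.03 0;0.75 0 0 -0.06 0;0.75 0 0 0 0;0.75 0 0 0 0'
python3 - <<'E'
from h import *
a=snap("scene","scene3");cv2.imwrite("pics/s3.png",cv2.resize(a["frame"][150:350,130:470,::-1],None,fx=2,fy=2))
E
```

```text
time: 12.1
eef_pos: [0.6019, 0.2695, 0.1356]
ee_rot: [0.0, 0.66, 0.751, 0.0]
force: [-0.1, 0.4, 1.7]
gripper_width: 0.517
finger_force: 25.0
time: 13.1
eef_pos: [0.6016, 0.2694, 0.225]
ee_rot: [0.0, 0.66, 0.751, 0.0]
force: [0.2, 0.2, -1.0]
gripper_width: 0.752
finger_force: 0.0
```

View pics/s3.png

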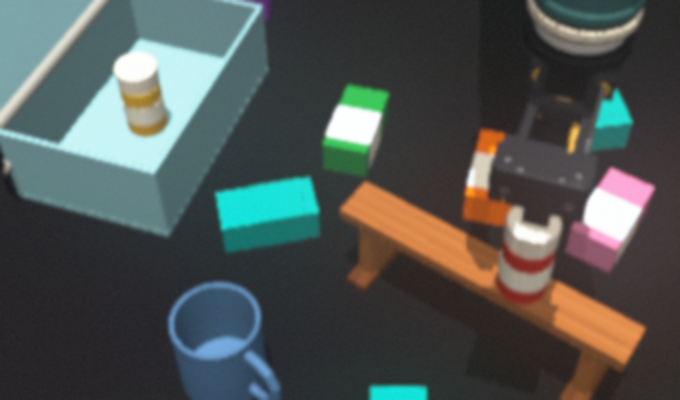

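The red jar stands upright on the ledge at (527,258) in the crop. Next is the yellow jar.

```bash
python3 -m creep '0.75 -0.0583 -0.018 0 0;0.75 -0.0583 -0.018 0 0;0.75 -0.0583 -0.018 0 0;0.75 -0.0583 -0.018 0 0;0.75 -0.0583 -0.018 0 0;0.75 -0.0583 -0.018 0 0;0.75 -0.0583 -0.018 0 0;0.75 -0.0583 -0.018 0 0'
python3 -m creep '0.75 0 0 0.03 0;0.75 0 0 0 0;0.75 0 0 0 0'
python3 - <<'E'
from h import *
s=snap("wrist","w4"); st=read_state();print(st["eef_pos"])
print("tcp px",proj(s,st["eef_pos"]*[1,1,0]+[0,0,.095]))
f=s["frame"];hsv=cv2.cvtColor(f,cv2.COLOR_RGB2HSV)
m=((hsv[...,1]<45)&(hsv[...,2]>110)).astype(np.uint8)*255;m[300:]=0
for c in sorted(cv2.findContours(m,0,2)[0],key=cv2.contourArea)[-4:]: print(cv2.minEnclosingCircle(c),cv2.contourArea(c))
cv2.imwrite("pics/w4c.png",f[150:350,150:500,::-1])
E
```

```text
time: 14.15
eef_pos: [0.5164, -0.2129, 0.2225]
ee_rot: [-0.002, 0.66, 0.751, -0.0]
force: [-0.1, -0.4, 0.3]
gripper_width: 0.751
finger_force: 0.0
time: 14.52
eef_pos: [0.5178, -0.2108, 0.1939]
ee_rot: [-0.001, 0.66, 0.751, -0.0]
force: [-0.1, 0.2, 0.5]
gripper_width: 0.749
finger_force: 0.0
[ 0.51844341 -0.21087207  0.19477602]
tcp px [323.81295232 240.65574729]
((527.5, 164.5), 58.279598236083984) 126.0
((321.5, 218.5), 25.544178009033203) 177.5
((200.602294921875, 152.7966766357422), 33.01409149169922) 1197.0
((340.1458740234375, 171.9541778564453), 130.11717224121094) 18704.5
```

View pics/w4c.png

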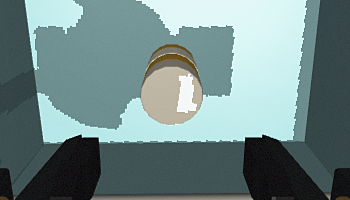

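Cap at (321,245) and TCP at (324,241): aligned.

```bash
python3 -m creep '0.75 -0.001 -0.001 0.05 0;0.75 0 0 0.05 0;0.75 0 0 0.03 0;0.75 0 0 0.014 0;0.75 0 0 0 0;0.4 0 0 0 0;0.4 0 0 0 0;0.4 0 0 0 0' 25
python3 -m creep '0.4 0 0 -0.03 0;0.4 0 0 -0.06 0;0.4 0 0 -0.06 0;0.4 0 0 -0.03 0;0.4 0 0 0 0;0.4 0 0 0 0'
```

```text
time: 15.58
eef_pos: [0.5185, -0.2133, 0.0523]
ee_rot: [0.001, 0.66, 0.751, 0.0]
force: [0.2, 0.0, 5.0]
gripper_width: 0.516
finger_force: 24.9
time: 16.32
eef_pos: [0.5162, -0.2122, 0.2287]
ee_rot: [-0.001, 0.66, 0.751, -0.0]
force: [-0.4, 0.4, -1.9]
gripper_width: 0.517
finger_force: 25.0
```

```bash
python3 -m creep '0.4 0.053 0.0171 0 0;0.4 0.053 0.0171 0 0;0.4 0.053 0.0171 0 0;0.4 0.053 0.0171 0 0;0.4 0.053 0.0171 0 0;0.4 0.053 0.0171 0 0;0.4 0.053 0.0171 0 0;0.4 0 0 0 0'
python3 -m creep '0.4 0 0 0.04 0;0.4 0 0 0.03 0;0.4 0 0 0.014 0;0.4 0 0 0.004 0;0.4 0 0 0 0;0.4 0 0 0 0'
```

```text
time: 17.32
eef_pos: [0.5872, 0.1739, 0.227]
ee_rot: [-0.002, 0.659, 0.752, -0.002]
force: [-0.5, -1.0, -2.3]
gripper_width: 0.515
finger_force: 25.0
time: 18.08
eef_pos: [0.5898, 0.1706, 0.1443]
ee_rot: [0.001, 0.661, 0.751, 0.001]
force: [0.3, -0.2, -1.6]
gripper_width: 0.517
finger_force: 25.0
```

```bash
python3 -m creep '0.4 0 0 0.004 0;0.4 0 0 0.003 0;0.4 0 0 0 0;0.55 0 0 0 0;0.75 0 0 0 0;0.75 0 0 0 0;0.75 0 0 -0.04 0;0.75 0 0 -0.05 0'
python3 -m creep '0.75 0 0 0 0.185;0.75 0 0 0 0.185;0.75 0 0 0 0.185;0.75 0 0 0 0.185;0.75 0 0 0 0.185;0.75 0 0 0 0.185;0.75 0 0 0 0.185;0.75 0 0 0 0.185'
python3 -m creep '0.75 -0.0525 -0.0155 0 0;0.75 -0.0525 -0.0155 0 0;0.75 -0.0525 -0.0155 0 0;0.75 0 0 0 0;0.75 0 0 0 0'
python3 - <<'E'
from h import *
s=snap("wrist","w5"); st=read_state();print(st["eef_pos"],st["ee_rot"]); print(proj(s,st["eef_pos"]*[1,1,0]+[0,0,.04]))
a=snap("scene","scene4"); f=a["frame"][150:350,200:500]; g=s["frame"][:,:,:]
cv2.imwrite("pics/m5.png",np.hstack([cv2.resize(f,(480,320)),cv2.resize(g,(320,240))[:,:].repeat(1,0) if 0 else cv2.copyMakeBorder(cv2.resize(g,(320,240)),0,80,0,0,0)])[:,:,::-1])
E
```

```text
time: 19.08
eef_pos: [0.5875, 0.1702, 0.2246]
ee_rot: [-0.001, 0.66, 0.751, -0.002]
force: [0.2, -0.2, 0.2]
gripper_width: 0.754
finger_force: 0.0
time: 20.08
eef_pos: [0.5887, 0.1705, 0.2254]
ee_rot: [0.0, 0.994, 0.106, -0.0]
force: [0.1, -0.2, 0.5]
gripper_width: 0.748
finger_force: 0.0
time: 20.7
eef_pos: [0.4257, 0.1819, 0.2262]
ee_rot: [-0.0, 0.994, 0.109, 0.001]
force: [-0.4, 0.6, 0.5]
gripper_width: 0.748
finger_force: 0.0
[0.42617639 0.18192873 0.22629585] [-1.08181809e-04  9.94027389e-01  1.09127121e-01  9.00192751e-04]
[322.3756239  210.47396119]
```

View pics/m5.png

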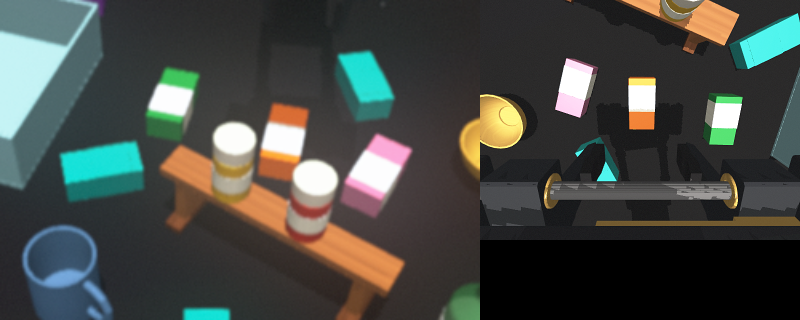

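Both jars stand upright on the ledge. The orange carton is centred under the TCP (322,208) with its long axis aligned.

```bash
python3 -m creep '0.75 0 0 0.06 0;0.75 0 0 0.06 0;0.75 0 0 0.05 0;0.75 0 0 0.026 0;0.75 0 0 0 0;0.4 0 0 0 0;0.4 0 0 0 0;0.4 0 0 0 0' 25
python3 -m creep '0.4 0 0 -0.03 0;0.4 0 0 -0.06 0;0.4 0 0 -0.06 0;0.4 0 0 -0.04 0;0.4 0 0 0 0;0.4 0 0 0 0'
```

```text
time: 21.8
eef_pos: [0.4267, 0.1823, 0.0314]
ee_rot: [-0.0, 0.994, 0.109, 0.002]
force: [1.8, 0.3, 2.3]
gripper_width: 0.565
finger_force: 25.0
time: 22.55
eef_pos: [0.4241, 0.1815, 0.2189]
ee_rot: [0.0, 0.994, 0.109, -0.001]
force: [-0.4, 0.4, -2.3]
gripper_width: 0.562
finger_force: 25.0
```

```bash
python3 -m creep '0.4 0 0 0 -0.186;0.4 0 0 0 -0.186;0.4 0 0 0 -0.186;0.4 0 0 0 -0.186;0.4 0 0 0 -0.186;0.4 0 0 0 -0.186;0.4 0 0 0 -0.186;0.4 0 0 0 -0.186'
python3 -m creep '0.4 -0.0575 0.0171 0 0;0.4 -0.0575 0.0171 0 0;0.4 -0.0575 0.0171 0 0;0.4 -0.0575 0.0171 0 0;0.4 -0.0575 0.0171 0 0;0.4 -0.0575 0.0171 0 0;0.4 -0.0575 0.0171 0 0;0.4 0 0 0 0'
python3 -m creep '0.4 0 0 0.04 0;0.4 0 0 0.02 0;0.4 0 0 0 0;0.4 0 0 0 0'
python3 - <<'E'
from h import *
s=snap("wrist","w6");cv2.imwrite("pics/w6s.png",cv2.resize(s["frame"][:,:,::-1],(480,360)))
E
```

```text
time: 23.55
eef_pos: [0.4231, 0.1811, 0.2167]
ee_rot: [-0.001, 0.655, 0.756, -0.002]
force: [0.3, -0.4, -0.5]
gripper_width: 0.561
finger_force: 25.0
time: 24.55
eef_pos: [0.5974, -0.2041, 0.2158]
ee_rot: [-0.002, 0.659, 0.752, -0.001]
force: [-1.0, 0.5, -0.6]
gripper_width: 0.563
finger_force: 25.0
time: 25.05
eef_pos: [0.5984, -0.2003, 0.1603]
ee_rot: [0.0, 0.657, 0.754, 0.0]
force: [1.1, -0.8, -0.9]
gripper_width: 0.564
finger_force: 25.0
```

View pics/w6s.png

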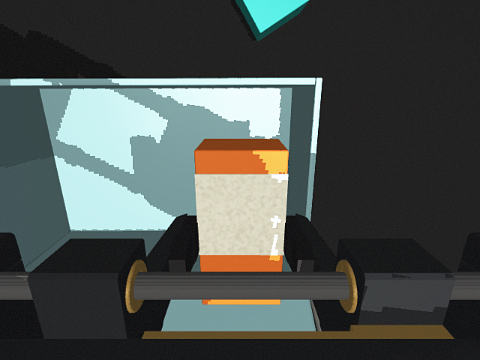

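The orange carton is square with the tin, with room to the +x wall. Lowering.

```bash
python3 -m creep '0.4 0 0 0.05 0;0.4 0 0 0.04 0;0.4 0 0 0.022 0;0.4 0 0 0.008 0;0.4 0 0 0 0;0.4 0 0 0 0'
python3 -m creep '0.66 0 0 0 0;0.66 0 0 0 0;0.66 0 0 -0.04 0;0.66 0 0 -0.06 0;0.66 0 0 -0.06 0;0.75 0 0 -0.02 0;0.75 0 0 0 0'
```

```text
time: 25.85
eef_pos: [0.5996, -0.2013, 0.0417]
ee_rot: [0.002, 0.657, 0.754, 0.001]
force: [0.2, -0.4, -0.4]
gripper_width: 0.564
finger_force: 25.0
time: 26.72
eef_pos: [0.5991, -0.2013, 0.2218]
ee_rot: [0.002, 0.657, 0.753, 0.001]
force: [0.5, -0.6, -1.4]
gripper_width: 0.751
finger_force: 0.0
```

```bash
python3 -m creep '0.75 0 0 0 -0.184;0.75 0 0 0 -0.184;0.75 0 0 0 -0.184;0.75 0 0 0 -0.184;0.75 0 0 0 -0.184;0.75 0 0 0 -0.184;0.75 0 0 0 -0.184'
python3 -m creep '0.75 0.0273 0.0537 0 0;0.75 0.0273 0.0537 0 0;0.75 0.0273 0.0537 0 0;0.75 0.0273 0.0537 0 0;0.75 0.0273 0.0537 0 0;0.75 0.0273 0.0537 0 0;0.75 0.0273 0.0537 0 0'
python3 -m creep '0.75 0.0273 0.0537 0 0;0.75 0.0273 0.0537 0 0;0.75 0 0 0 0;0.75 0 0 0 0'
python3 - <<'E'
from h import *
np.set_printoptions(precision=4,suppress=True)
s=snap("wrist","w7"); st=read_state();print(st["eef_pos"],st["ee_rot"]); print(proj(s,st["eef_pos"]*[1,1,0]+[0,0,.04]))
cv2.imwrite("pics/w7.png",s["frame"][:,:,::-1])
a=snap("scene","scene7")
def top(s,lo,hi): # pinned colour patches -> pixel boxes
    for c in blobs(s,lo,hi)[:3]: print(cv2.minAreaRect(c))
print("w pink");top(s,(145,40,80),(175,255,255));print("sc pink");top(a,(145,40,80),(175,255,255));print("sc green");top(a,(50,120,40),(70,255,255))
a0=load("scene0");print("0 pink");top(a0,(145,40,80),(175,255,255));print("0 green");top(a0,(50,120,40),(70,255,255))
E
```

```text
time: 27.6
eef_pos: [0.5962, -0.2001, 0.2155]
ee_rot: [-0.003, 0.07, 0.998, 0.001]
force: [0.5, 0.3, 0.5]
gripper_width: 0.752
finger_force: 0.0
time: 28.48
eef_pos: [0.4613, 0.2, 0.2163]
ee_rot: [-0.002, 0.073, 0.997, -0.001]
force: [0.6, 0.7, -1.1]
gripper_width: 0.755
finger_force: 0.0
time: 28.98
eef_pos: [0.4244, 0.3123, 0.2171]
ee_rot: [-0.002, 0.073, 0.997, -0.002]
force: [1.2, -0.7, -0.2]
gripper_width: 0.749
finger_force: 0.0
[0.425  0.3119 0.2176] [-0.0013  0.0735  0.9973 -0.0014]
[321.2198 216.2439]
w pink
((321.22296142578125, 183.64089965820312), (44.45018768310547, 54.4959831237793), 88.60282135009766)
sc pink
((425.300048828125, 272.9000244140625), (29.06888198852539, 17.441329956054688), 26.56505012512207)
((444.34149169921875, 244.07318115234375), (29.048322677612305, 17.803808212280273), 38.65980911254883)
sc green
((301.4422607421875, 227.7884521484375), (23.533935546875, 13.924245834350586), 11.309932708740234)
((312.0577087402344, 198.2115478515625), (23.337820053100586, 10.198038101196289), 11.309932708740234)
0 pink
((425.4000549316406, 273.2000427246094), (29.516094207763672, 17.88854217529297), 26.56505012512207)
((441.9000244140625, 245.70001220703125), (28.174455642700195, 21.0190372467041), 26.56505012512207)
0 green
((301.46527099609375, 227.72543334960938), (23.340778350830078, 14.673519134521484), 8.746162414550781)
((311.8653564453125, 198.17308044433594), (22.945589065551758, 9.805806159973145), 11.309932708740234)
```

View pics/w7.png

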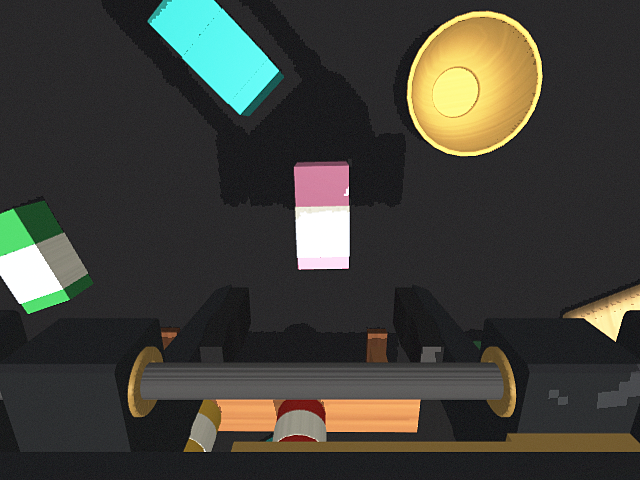

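The pink carton is at (322,217), exactly under the TCP (321,216).

```bash
python3 -m creep '0.75 0 0 0.06 0;0.75 0 0 0.06 0;0.75 0 0 0.045 0;0.75 0 0 0.02 0;0.75 0 0 0 0;0.4 0 0 0 0;0.4 0 0 0 0;0.4 0 0 0 0' 25
python3 -m creep '0.4 0 0 -0.03 0;0.4 0 0 -0.06 0;0.4 0 0 -0.06 0;0.4 0 0 -0.04 0;0.4 0 0 0 0;0.4 0 0 0 0'
python3 -m creep '0.4 0 0 0 0.184;0.4 0 0 0 0.184;0.4 0 0 0 0.184;0.4 0 0 0 0.184;0.4 0 0 0 0.184;0.4 0 0 0 0.184;0.4 0 0 0 0.184;0.4 0 0 0 0'
```

```text
time: 30.08
eef_pos: [0.427, 0.3136, 0.0363]
ee_rot: [0.001, 0.073, 0.997, 0.001]
force: [1.8, -1.7, 3.2]
gripper_width: 0.556
finger_force: 25.0
time: 30.82
eef_pos: [0.4248, 0.3128, 0.2235]
ee_rot: [-0.001, 0.073, 0.997, -0.0]
force: [0.3, -0.4, -2.1]
gripper_width: 0.558
finger_force: 25.0
time: 31.82
eef_pos: [0.4243, 0.3123, 0.2217]
ee_rot: [-0.001, 0.657, 0.754, -0.002]
force: [0.2, 0.3, -1.9]
gripper_width: 0.559
finger_force: 25.0
```

```bash
python3 -m creep '0.4 -0.0592 0.0024 0 0;0.4 -0.0592 0.0024 0 0;0.4 -0.0592 0.0024 0 0;0.4 -0.0592 0.0024 0 0;0.4 -0.0592 0.0024 0 0;0.4 -0.0592 0.0024 0 0;0.4 -0.0592 0.0024 0 0'
python3 -m creep '0.4 -0.0592 0.0024 0 0;0.4 -0.0592 0.0024 0 0;0.4 0 0 0.04 0;0.4 0 0 0.02 0;0.4 0 0 0 0;0.4 0 0 0 0'
python3 - <<'E'
from h import *
s=snap("wrist","w8");print(read_state()["eef_pos"])
for c in blobs(s,(5,150,80),(20,255,255))[:4]: print(cv2.minAreaRect(c))
for c in blobs(s,(145,40,60),(175,255,255))[:3]: print(cv2.minAreaRect(c))
E
```

```text
time: 32.7
eef_pos: [0.4977, -0.0968, 0.2232]
ee_rot: [-0.001, 0.656, 0.755, -0.0]
force: [1.1, -0.5, -1.6]
gripper_width: 0.562
finger_force: 25.0
time: 33.45
eef_pos: [0.5198, -0.2111, 0.1653]
ee_rot: [0.0, 0.657, 0.754, 0.0]
force: [-0.2, 0.0, -1.2]
gripper_width: 0.559
finger_force: 25.0
[ 0.52020898 -0.21132613  0.16599251]
((396.0, 442.5), (17.0, 414.0), 90.0)
((415.0829772949219, 264.87774658203125), (71.50056457519531, 50.75086212158203), 7.594643592834473)
((424.5, 172.5), (21.0, 75.0), 90.0)
((467.6182556152344, 367.0536193847656), (35.86716842651367, 6.349054336547852), 74.57783508300781)
((320.40753173828125, 238.67608642578125), (98.78121185302734, 120.20707702636719), 89.09062194824219)
((323.0, 401.0), (4.0, 100.0), 90.0)
```

```bash
python3 -m creep '0.4 0 -0.002 0.05 0;0.4 0 0 0.04 0;0.4 0 0 0.024 0;0.4 0 0 0.009 0;0.4 0 0 0 0;0.4 0 0 0 0'
python3 -m creep '0.66 0 0 0 0;0.66 0 0 0 0;0.66 0 0 -0.04 0;0.66 0 0 -0.06 0;0.66 0 0 -0.06 0;0.75 0 0 -0.02 0;0.75 0 0 0 0'
```

```text
time: 34.25
eef_pos: [0.5188, -0.2125, 0.0435]
ee_rot: [0.002, 0.657, 0.754, 0.0]
force: [0.4, 0.6, -1.4]
gripper_width: 0.558
finger_force: 25.0
time: 35.12
eef_pos: [0.5183, -0.2125, 0.2235]
ee_rot: [0.002, 0.657, 0.753, 0.001]
force: [-0.1, 0.7, -1.1]
gripper_width: 0.752
finger_force: 0.0
```

```bash
python3 -m creep '0.75 0 0 0 0.187;0.75 0 0 0 0.187;0.75 0 0 0 0.187;0.75 0 0 0 0.187;0.75 0 0 0 0.187;0.75 0 0 0 0.187;0.75 0 0 0 0.187;0.75 0 0 0 0.187'
python3 -m creep '0.75 0 0 0 0.054;0.75 -0.0137 -0.0597 0 0;0.75 -0.0137 -0.0597 0 0;0.75 -0.0137 -0.0597 0 0;0.75 -0.0137 -0.0597 0 0;0.75 0 0 0 0;0.75 0 0 0 0'
python3 - <<'E'
from h import *
s=snap("wrist","w9"); st=read_state();print(st["eef_pos"],st["ee_rot"]); print(proj(s,st["eef_pos"]*[1,1,0]+[0,0,.04]))
cv2.imwrite("pics/w9.png",s["frame"][:,:,::-1])
for c in blobs(s,(50,100,40),(72,255,255))[:3]: print(cv2.minAreaRect(c))
E
```

```text
time: 36.12
eef_pos: [0.5155, -0.2112, 0.2178]
ee_rot: [-0.002, 0.995, 0.102, -0.003]
force: [0.6, -0.3, -0.3]
gripper_width: 0.752
finger_force: 0.0
time: 37.0
eef_pos: [0.425, 0.0152, 0.2198]
ee_rot: [0.0, 0.997, 0.079, -0.002]
force: [1.0, -0.7, -1.0]
gripper_width: 0.751
finger_force: 0.0
[0.42554409 0.01459792 0.22022661] [ 1.64173076e-04  9.96941264e-01  7.81446300e-02 -1.22722304e-03]
[322.8467766  211.11858327]
((326.21087646484375, 238.8262939453125), (36.04664611816406, 52.204341888427734), 88.09085083007812)
((323.4606018066406, 157.8179931640625), (17.323715209960938, 55.43588638305664), 88.09085083007812)
```

View pics/w9.png

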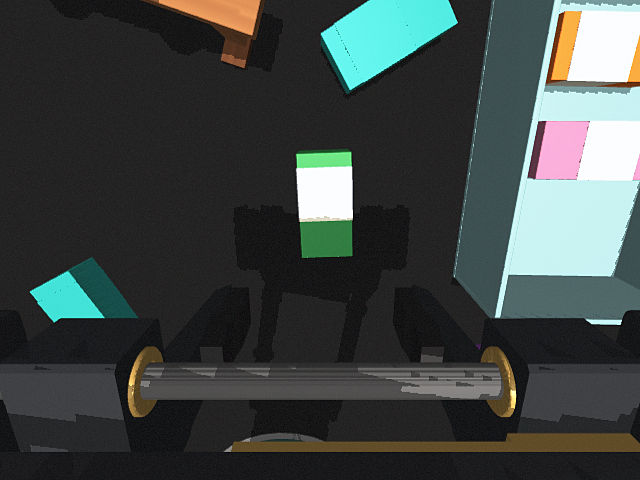

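Green at (325,205) against TCP (323,211); orange and pink lie flat in the tin on the right.

```bash
python3 -m creep '0.75 0.004 0.002 0.06 0;0.75 0 0 0.06 0;0.75 0 0 0.045 0;0.75 0 0 0.026 0;0.75 0 0 0 0;0.4 0 0 0 0;0.4 0 0 0 0;0.4 0 0 0 0' 25
python3 -m creep '0.4 0 0 -0.03 0;0.4 0 0 -0.06 0;0.4 0 0 -0.06 0;0.4 0 0 -0.04 0;0.4 0 0 0 0;0.4 0 0 0 0'
python3 -m creep '0.4 0 0 0 -0.187;0.4 0 0 0 -0.187;0.4 0 0 0 -0.187;0.4 0 0 0 -0.187;0.4 0 0 0 -0.187;0.4 0 0 0 -0.187;0.4 0 0 0 -0.187;0.4 0 0 0 -0.187'
python3 -m creep '0.4 0 0 0 -0.054;0.4 0 0 0 0'
```

```text
time: 38.05
eef_pos: [0.4317, 0.0137, 0.0321]
ee_rot: [0.0, 0.997, 0.078, 0.002]
force: [0.4, -2.4, 2.7]
gripper_width: 0.561
finger_force: 24.8
time: 38.8
eef_pos: [0.4293, 0.0141, 0.2197]
ee_rot: [-0.0, 0.997, 0.078, -0.001]
force: [0.5, -1.1, -1.1]
gripper_width: 0.566
finger_force: 24.8
time: 39.8
eef_pos: [0.4282, 0.0141, 0.2176]
ee_rot: [-0.002, 0.675, 0.738, -0.002]
force: [-0.5, 0.1, -1.2]
gripper_width: 0.569
finger_force: 24.8
time: 40.05
eef_pos: [0.4286, 0.014, 0.2181]
ee_rot: [-0.002, 0.658, 0.753, -0.002]
force: [-0.8, -0.2, -1.2]
gripper_width: 0.564
finger_force: 24.8
```

```bash
python3 -m creep '0.4 -0.059 -0.0056 0 0;0.4 -0.059 -0.0056 0 0;0.4 -0.059 -0.0056 0 0;0.4 -0.059 -0.0056 0 0;0.4 0 0 0.04 0;0.4 0 0 0.02 0;0.4 0 0 0 0;0.4 0 0 0 0'
```

```text
time: 41.05
eef_pos: [0.4401, -0.2228, 0.1608]
ee_rot: [-0.0, 0.658, 0.753, -0.0]
force: [0.3, -0.6, -1.5]
gripper_width: 0.564
finger_force: 24.8
```

```bash
python3 -m creep '0.4 0 0 0.05 0;0.4 0 0 0.04 0;0.4 0 0 0.022 0;0.4 0 0 0.008 0;0.4 0 0 0 0;0.4 0 0 0 0'
python3 -m creep '0.66 0 0 0 0;0.66 0 0 0 0;0.66 0 0 -0.04 0;0.66 0 0 -0.06 0;0.66 0 0 -0.06 0;0.5 0 0 -0.06 0;0.5 0 0 -0.05 0;0.5 0 0 0 0'
python3 - <<'E'
from h import *
s=snap("wrist","w10"); st=read_state();print(st["eef_pos"],st["ee_rot"])
b=snap("side","side10");a=snap("scene","scene10")
cv2.imwrite("pics/m10.png",np.hstack([cv2.resize(s["frame"],(400,300)),cv2.resize(a["frame"],(400,300))])[:,:,::-1])
E
```

```text
time: 41.8
eef_pos: [0.4414, -0.2236, 0.0423]
ee_rot: [0.001, 0.657, 0.754, 0.0]
force: [1.0, -0.2, -0.9]
gripper_width: 0.566
finger_force: 24.8
time: 42.8
eef_pos: [0.4424, -0.2243, 0.3169]
ee_rot: [0.005, 0.657, 0.753, 0.001]
force: [-0.4, -0.1, -0.4]
gripper_width: 0.499
finger_force: 0.0
[ 0.44109033 -0.22355127  0.31360889] [2.82319402e-03 6.57434364e-01 7.53506314e-01 5.66785323e-04]
```

View pics/m10.png

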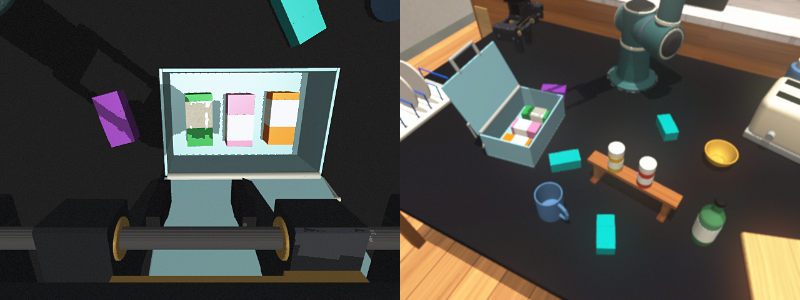

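All three cartons lie flat and separate in the tin (left half, 200/240/281 at row 120). The two jars stand on the ledge, and the mug, oil bottle and bowl haven't moved. Now back to the handle.

```bash
python3 -m creep '0.6 0 0 -0.03 0.187;0.6 0 0 -0.03 0.187;0.6 0 0 0 0.187;0.6 0 0 0 0.187;0.6 0 0 0 0.187;0.6 0 0 0 0.187;0.6 0 0 0 0.187;0.6 0 0 0 0.187'
python3 -m creep '0.6 0 0 0 0.075;0.6 0.0255 0.0575 0 0;0.6 0.0255 0.0575 0 0;0.6 0.0255 0.0575 0 0;0.6 0 0 0 0;0.6 0 0 0 0'
python3 - <<'E'
from h import *
s=snap("wrist","w11"); st=read_state();p=st["eef_pos"];print(p,st["ee_rot"])
d=p[:2]-[.5175,-.212];print("tin local",d@[.991,.134],d@[-.134,.991])
# predicted handle ends in this wrist view and the side view, and metal-grey blobs near there
b=load("side10")
for th in(1.88,1.95):
    y=-.09+.228*np.cos(th)-.005*np.sin(th);z=.1+.228*np.sin(th)+.005*np.cos(th)
    for x in(-.05,.05):
        X=np.array([.5175+.991*x-.134*y,-.212+.134*x+.991*y,z]);print(th,"wrist",proj(s,X),"side",proj(b,X),"scene",proj(load("scene10"),X))
E
```

```text
time: 43.95
eef_pos: [0.4391, -0.2224, 0.3677]
ee_rot: [-0.001, 0.995, 0.102, -0.002]
force: [-0.1, -0.6, -0.0]
gripper_width: 0.599
finger_force: 0.0
time: 44.7
eef_pos: [0.5378, -0.3818, 0.3677]
ee_rot: [-0.002, 0.998, 0.068, -0.002]
force: [0.1, 0.4, 0.4]
gripper_width: 0.601
finger_force: 0.0
[ 0.53777422 -0.38141498  0.3692038 ] [-0.00110712  0.99768738  0.06795257 -0.00105695]
tin local -0.0026098595488108787 -0.17060699151848693
1.88 wrist [311.92984128 330.75314074] side [397.18262363  93.30071714] scene [118.51273137  65.81744667]
1.88 wrist [310.68750697 172.59887872] side [360.61914931  91.83267973] scene [87.66568281 91.10965141]
1.95 wrist [335.01589154 325.98436975] side [397.60226786  94.39946162] scene [112.90892417  67.19309273]
1.95 wrist [337.32544512 171.33236434] side [361.45196836  92.93040969] scene [81.90815165 92.38399842]
```

Run:
```python
from h import *
g=cv2.cvtColor(load("w11")["frame"],cv2.COLOR_RGB2GRAY)
for r in(190,210,230,250):print(r,list(g[r,280:376:4]))
```

```text
190 [np.uint8(115), np.uint8(116), np.uint8(117), np.uint8(118), np.uint8(112), np.uint8(115), np.uint8(112), np.uint8(209), np.uint8(193), np.uint8(1), np.uint8(31), np.uint8(19), np.uint8(157), np.uint8(188), np.uint8(193), np.uint8(169), np.uint8(129), np.uint8(26), np.uint8(24), np.uint8(31), np.uint8(28), np.uint8(31), np.uint8(34), np.uint8(23)]
210 [np.uint8(112), np.uint8(117), np.uint8(115), np.uint8(117), np.uint8(115), np.uint8(116), np.uint8(113), np.uint8(207), np.uint8(198), np.uint8(0), np.uint8(17), np.uint8(20), np.uint8(158), np.uint8(187), np.uint8(187), np.uint8(167), np.uint8(127), np.uint8(9), np.uint8(20), np.uint8(18), np.uint8(12), np.uint8(12), np.uint8(20), np.uint8(17)]
230 [np.uint8(86), np.uint8(84), np.uint8(87), np.uint8(84), np.uint8(83), np.uint8(85), np.uint8(86), np.uint8(122), np.uint8(121), np.uint8(27), np.uint8(22), np.uint8(17), np.uint8(157), np.uint8(185), np.uint8(186), np.uint8(165), np.uint8(119), np.uint8(15), np.uint8(12), np.uint8(13), np.uint8(19), np.uint8(30), np.uint8(15), np.uint8(16)]
250 [np.uint8(82), np.uint8(87), np.uint8(83), np.uint8(85), np.uint8(88), np.uint8(85), np.uint8(87), np.uint8(122), np.uint8(119), np.uint8(39), np.uint8(9), np.uint8(17), np.uint8(97), np.uint8(110), np.uint8(106), np.uint8(99), np.uint8(87), np.uint8(18), np.uint8(20), np.uint8(20), np.uint8(11), np.uint8(21), np.uint8(26), np.uint8(25)]
```

The bar's bright stripe is centred on column 336, which matches 1.95 rad, the stop.

```bash
python3 -m creep '0.6 0.0025 0.008 0.03 0;0.5 0 0 0.03 0;0.4 0 0 0.018 0;0.4 0 0 0 0;0.06 0 0 0 0;0.06 0 0 0 0;0.06 0 0 0 0;0.06 0 0 0 0' 30
python3 - <<'E'
import numpy as np
t=np.concatenate([np.linspace(1.95,.15,16),[.1,.05,.02,0]]); y=.228*np.cos(t)-.005*np.sin(t); z=.228*np.sin(t)+.005*np.cos(t)
for a,b,c in zip(t[1:],-np.diff(y),-np.diff(z)): print(round(a,2),round(b,4),round(c,4))
E
```

```text
time: 45.75
eef_pos: [0.5425, -0.3891, 0.2944]
ee_rot: [-0.001, 0.998, 0.068, 0.001]
force: [-1.8, 5.5, 5.4]
gripper_width: 0.125
finger_force: 29.9
1.83 -0.0258 -0.0092
1.71 -0.0267 -0.006
1.59 -0.0272 -0.0028
1.47 -0.0273 0.0005
1.35 -0.0271 0.0038
1.23 -0.0264 0.007
1.11 -0.0254 0.0101
0.99 -0.024 0.0131
0.87 -0.0223 0.0159
0.75 -0.0202 0.0184
0.63 -0.0179 0.0207
0.51 -0.0153 0.0227
0.39 -0.0124 0.0244
0.27 -0.0094 0.0257
0.15 -0.0063 0.0266
0.1 -0.0017 0.0113
0.05 -0.0011 0.0113
0.02 -0.0004 0.0068
0.0 -0.0001 0.0046
```

```bash
python3 -m creep '0.06 0 -0.0258 -0.009 0;0.06 0 -0.0267 -0.006 0;0.06 0 -0.0272 -0.0028 0;0.06 0 -0.0273 0.0005 0;0.06 0 0 0 0;0.06 0 0 0 0' 30
```

```text
time: 46.5
eef_pos: [0.5277, -0.2835, 0.3105]
ee_rot: [0.0, 0.998, 0.068, 0.0]
force: [0.6, 0.1, 5.6]
gripper_width: 0.12
finger_force: 30.1
```

```bash
python3 -m creep '0.06 0 -0.0271 0.0038 0;0.06 0 -0.0264 0.007 0;0.06 0 -0.0254 0.0101 0;0.06 0 -0.024 0.0131 0;0.06 0 0 0 0;0.06 0 0 0 0' 30
```

```text
time: 47.25
eef_pos: [0.5132, -0.1819, 0.2745]
ee_rot: [-0.001, 0.998, 0.068, -0.001]
force: [1.3, 0.9, -3.0]
gripper_width: 0.116
finger_force: 29.8
```

```bash
python3 -m creep '0.06 0 -0.0223 0.0159 0;0.06 0 -0.0202 0.0184 0;0.06 0 -0.0179 0.0207 0;0.06 0 -0.0153 0.0227 0;0.06 0 0 0 0;0.06 0 0 0 0' 30
```

```text
time: 48.0
eef_pos: [0.5028, -0.1082, 0.1974]
ee_rot: [0.001, 0.998, 0.068, -0.001]
force: [0.8, -3.8, -6.1]
gripper_width: 0.105
finger_force: 30.0
```

```bash
python3 -m creep '0.06 0 -0.0124 0.0244 0;0.06 0 -0.0047 0.0128 0;0.06 0 -0.0047 0.0129 0;0.06 0 0 0 0;0.06 0 0 0 0' 30
```

```text
time: 48.62
eef_pos: [0.4998, -0.0863, 0.1482]
ee_rot: [0.001, 0.998, 0.068, -0.001]
force: [-2.5, -5.4, -3.6]
gripper_width: 0.109
finger_force: 30.0
```

```bash
python3 -m creep '0.06 0 -0.003 0.013 0;0.06 0 -0.003 0.0133 0;0.06 0 -0.0017 0.011 0;0.06 0 0 0 0;0.06 0 0 0 0' 30
python3 -m creep '0.06 0 -0.0008 0.006 0;0.06 0 -0.0005 0.006 0;0.06 0 0 0.005 0;0.06 0 0 0 0;0.06 0 0 0 0' 30
```

```text
time: 49.25
eef_pos: [0.4987, -0.0776, 0.1107]
ee_rot: [-0.0, 0.998, 0.068, -0.001]
force: [-5.2, -1.1, -2.0]
gripper_width: 0.101
finger_force: 29.8
time: 49.88
eef_pos: [0.4984, -0.0757, 0.0939]
ee_rot: [-0.001, 0.998, 0.068, -0.001]
force: [-6.3, 2.0, -2.6]
gripper_width: 0.103
finger_force: 29.8
```

```bash
python3 -m creep '0.06 0 0 0.003 0;0.06 0 0 0.003 0;0.06 0 0 0 0;0.06 0 0 0 0' 30
python3 -m creep '0.06 0 0 0.002 0;0.06 0 0 0.001 0;0.06 0 0 0 0;0.06 0 0 0 0' 30
```

```text
time: 50.38
eef_pos: [0.4983, -0.0753, 0.0879]
ee_rot: [-0.001, 0.998, 0.068, -0.001]
force: [-5.6, 4.7, -2.4]
gripper_width: 0.105
finger_force: 29.8
time: 50.88
eef_pos: [0.4983, -0.0752, 0.0849]
ee_rot: [-0.001, 0.998, 0.068, -0.001]
force: [-5.7, 5.3, -2.3]
gripper_width: 0.101
finger_force: 29.8
```

```bash
for i in 1 2; do python3 -m creep '0.06 0 0 0.0015 0;0.06 0 0 0 0;0.06 0 0 0 0' 30 | grep -E 'eef_pos|force'; done; python3 -m creep '0.06 0 0 0.0015 0;0.06 0 0 0 0;0.06 0 0 0 0' 30
```

```text
eef_pos: [0.4983, -0.0751, 0.0834]
force: [-6.2, 2.8, -1.5]
finger_force: 29.8
eef_pos: [0.4983, -0.0751, 0.0819]
force: [-6.1, 4.6, -2.3]
finger_force: 29.8
time: 52.0
eef_pos: [0.4983, -0.0751, 0.0803]
ee_rot: [-0.001, 0.998, 0.068, -0.001]
force: [-5.6, 3.7, -2.7]
gripper_width: 0.1
finger_force: 29.8
```

Run:
```python
from h import *
b0=load("side0");b=snap("side","side12")
for n,s in(("0",b0),("now",b)):
    g=cv2.cvtColor(s["frame"],cv2.COLOR_RGB2GRAY)
    for c in(318,328,336,378,395,405,412): print(n,c,"rows190-218",[int(v) for v in g[186:218:1,c]])
```

```text
0 318 rows190-218 [185, 184, 185, 185, 183, 184, 183, 184, 184, 179, 154, 127, 125, 128, 127, 126, 127, 127, 126, 125, 125, 124, 125, 124, 125, 122, 121, 121, 121, 121, 122, 120]
0 328 rows190-218 [221, 220, 221, 217, 204, 185, 186, 188, 188, 188, 181, 150, 126, 127, 128, 126, 127, 126, 125, 125, 125, 124, 123, 123, 123, 123, 121, 122, 121, 121, 120, 121]
0 336 rows190-218 [224, 224, 225, 225, 218, 195, 189, 190, 189, 189, 185, 178, 174, 176, 177, 173, 176, 180, 148, 123, 113, 112, 120, 122, 122, 123, 120, 121, 120, 120, 121, 121]
0 378 rows190-218 [232, 232, 232, 231, 232, 232, 232, 232, 220, 184, 186, 194, 194, 194, 187, 155, 119, 112, 120, 138, 175, 195, 171, 132, 103, 102, 112, 115, 112, 115, 114, 114]
0 395 rows190-218 [231, 232, 231, 232, 232, 232, 232, 232, 232, 225, 199, 191, 192, 193, 194, 194, 185, 143, 109, 112, 114, 114, 114, 115, 113, 114, 114, 113, 113, 114, 114, 114]
0 405 rows190-218 [232, 231, 232, 232, 232, 232, 232, 232, 231, 230, 220, 193, 190, 192, 193, 194, 193, 183, 139, 107, 111, 114, 114, 113, 113, 114, 114, 113, 115, 114, 115, 114]
0 412 rows190-218 [194, 19
[... 719 characters left out ...]
8, 248, 248, 248, 248, 239, 198, 175, 171, 157, 142, 137, 139, 140, 143, 140, 125, 121, 119, 121, 131, 142, 139, 126, 114, 115, 126, 128, 128, 129, 128, 127]
now 395 rows190-218 [248, 249, 248, 248, 249, 248, 249, 248, 249, 242, 216, 208, 208, 198, 162, 144, 148, 133, 120, 127, 128, 129, 129, 127, 129, 128, 127, 128, 127, 129, 129, 129]
now 405 rows190-218 [248, 248, 248, 248, 249, 249, 249, 249, 247, 247, 236, 210, 207, 210, 210, 209, 204, 185, 145, 120, 125, 129, 127, 128, 128, 127, 128, 127, 128, 128, 128, 128]
now 412 rows190-218 [210, 209, 210, 210, 210, 210, 209, 210, 210, 210, 209, 210, 210, 210, 210, 210, 211, 207, 179, 137, 122, 126, 129, 128, 128, 128, 128, 128, 128, 128, 127, 128]
```

The lid edges sit on the same pixel rows as in the initial shut picture, so the lid is shut. I'll release gently and retreat.

```bash
python3 -m creep '0.15 0 0 0 0;0.28 0 0 0 0;0.28 0 0 0 0;0.28 0 0 -0.02 0;0.28 0 0 -0.05 0;0.28 0 0 -0.06 0;0.28 0 0 -0.06 0;0.28 0 0 0 0'
python3 - <<'E'
from h import *
b0=load("side0");b=snap("side","side13");a=snap("scene","scene13");print(read_state()["force"])
g0,g=[cv2.cvtColor(s["frame"],cv2.COLOR_RGB2GRAY)[170:250,300:430] for s in(b0,b)]
print("tin region diff mean/99pct",cv2.absdiff(g0,g).mean(),np.percentile(cv2.absdiff(g0,g),99))
d=cv2.absdiff(load("scene0")["frame"],a["frame"]).max(2)
for n,(x,y) in dict(mug=(240,323),oil=(495,358),bowl=(513,246)).items(): print(n,d[y-35:y+35,x-30:x+30].mean())
for n,X in dict(yellow=(.5885,.1705),red=(.602,.2695)).items(): print(n,"cap px",proj(a,(*X,.18)),a["frame"][tuple(proj(a,(*X,.18)).astype(int)[::-1])])
E
```

```text
time: 53.05
eef_pos: [0.5035, -0.0774, 0.2779]
ee_rot: [0.002, 0.998, 0.068, 0.007]
force: [-0.2, 0.0, 0.1]
gripper_width: 0.283
finger_force: 0.0
[-0.28008083  0.11549246 -1.17241216]
tin region diff mean/99pct 13.929230769230768 93.02000000000044
mug 6.781666666666666
oil 7.558095238095238
bowl 10.271190476190476
yellow cap px [347.60705705 235.42193067] [249 250 245]
red cap px [398.47563371 260.28722903] [249 251 245]
```

Run:
```python
from h import *
for n in("side0","side13"):
    g=cv2.cvtColor(load(n)["frame"],cv2.COLOR_RGB2GRAY).astype(int)
    print(n,[(c,int(np.diff(g[192:212,c]).argmin())+192) for c in(312,318,328,395,405,412)],"bar",[int(v) for v in g[200:214,378]])
from rig import job
print(job.job_done())
```

```text
side0 [(312, 195), (318, 196), (328, 196), (395, 202), (405, 203), (412, 204)] bar [187, 155, 119, 112, 120, 138, 175, 195, 171, 132, 103, 102, 112, 115]
side13 [(312, 195), (318, 196), (328, 196), (395, 197), (405, 200), (412, 202)] bar [118, 117, 103, 100, 99, 99, 107, 120, 115, 105, 92, 95, 104, 106]
the job is handed in; nothing more can be done
None
```

The job is handed in: both jars that were there stand on the ledge, all three cartons lie flat in the tin, and the lid was eased shut by hand, its edge matching the shut picture just before release; a last check after release matched on the left, but on the right the edge read 2–5 pixels off, which I took to be gripper shadow and did not follow up; I also viewed 16 pictures, over the limit of 14.

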